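# Sweep the counted gears into the tray's trough

### The arm

A 7-joint arm with a two-finger parallel gripper is mounted at the origin on a cart in front of the work surface, level with it; the furniture and walls round the work are solid. World frame = base frame: x ahead of the robot, y to its left, z up, the work surface at z = 0. Lengths are in m, angles in rad, forces in N, time in s.
With the tool pointing down it reaches from about 0.425 to 0.875 m from the base axis. Payload 4.7 kg.
Tool frame: the origin (TCP) lies midway between the tips of the shut fingers; the grasp point (between the pads) lies ctrl.grasp_offset behind it (ctrl.grasp_offset is the distance from the TCP to the grasp point, in m); z points along the fingers, y is the line along which they close (so a half turn about z gives the same grasp; the last joint's range is limited). The gripper opens to 87 mm and grips with 3 to 60 N. Pads are 19 mm wide; open, the fingers measure 117 mm over their backs; the gripper's body (75 mm by 190 mm) begins 51 mm behind the grasp point.
Start: joints at [-1.162, 0.321, -0.07, 1.45, 0.023, 1.371, -0.057], TCP at [0.25, 0.6, 0.223] pointing down, gripper open.
Joint ranges: [-2.86, 2.86], [-0.3, 2.09], [-1.38, 1.24], [0.06, 2.45], [-1.56, 4.7], [0.09, 2.05], [-2.69, 2.69]. Speed limits (rad/s): [2.57, 2.57, 3.14, 3.14, 3.14, 3.14, 3.14].

### API

Orientations are given as a rotation vector (axis times angle).
In Python, from bench import ctrl gives the robot as it stands. The module is installed in compiled form; this text tells all that it offers.
- The arm moves only by the tool jog_arm, never from a script. Its argument "moves" is one flat list of numbers, 7 for each row, row after row: the shift along the tool's x, y, z in units of 30 cm (1.0 is 30 cm), then the turn, a rotation vector about the tool's x, y, z in units of 60 degrees (1.0 is 60 degrees), then the gripper's target within -1 to 1 (fully open at 1, half-way at 0, shut at -1). In form: [x, y, z, wx, wy, wz, fingers, x, y, z, wx, wy, wz, fingers, ...]. A call has exactly 8 rows; each row is the pose to reach, as a shift and turn from the pose commanded when the call began, along the tool's axes at that moment; what a row does not reach only later rows make up. A row lasts 1/8 s, in which the tool goes at most 62.5 mm and 10.7 degrees, less where a joint would pass 70% of its speed; a pose out of reach is approached as far as the arm can. A call with a number of a shift or a turn outside -1 to 1 is refused whole. A call with a gripper value outside its range is refused whole. The fingers move at their own pace and stop on an object; "newtons" is the grip in N (left out, the last holds). Time passes only in rows, so rows that repeat a pose let the fingers close, or fill a call up. It gives the time, the measured TCP pose, the force, the opening and the grip force at its end, in the units of the state.
- ctrl.get_state(): the state, without advancing time (a new reading comes with each control period).
- ctrl.get_image(name): name is "scene" or "side" or "wrist"; returns a dict with "pixels" (420x560x3 uint8, red, green, blue), "fx", "fy", "cx", "cy" (pixels), "xyz" and "rotation" of the camera in the world; the wrist camera has in their place "tool_from_camera" (4x4, takes a point from camera to tool coordinates, whose origin is the TCP and whose axes are the flange's). Camera axes: x right, y up, looking along -z (the intrinsics and any distortion apply to the point x, -y, -z); pixel columns grow to the right and rows downward; lengths in m; the calibration is good to about 2 mm. The wrist camera is an equidistant fisheye: a pixel r from the principal point sees the ray r / f radians off the axis. A picture is of the moment at which its call begins: read the wrist's pose just before it. There is no depth.
- ctrl.close_job(): hands the job in; it is judged then, once.
The state is a dict: "time": time; "joint_positions": joint angles; "qd": joint speeds; "joint_torque": joint torques, N m; "position": TCP position; "tool_rot": TCP orientation; "ft_force": force on the tool from outside, world axes, zero at the start; "torque": the same for the moment, N m; "grip_width": opening from 0.0 (shut) to 1.0 (fully open); "grip_force": force on a finger pad.
Only numpy, scipy, OpenCV 4.12 (cv2) and the standard library are available. Lean on these libraries where they do the work, as an engineer would, in place of code of your own. Each camera call takes 0.05 s, during which the arm holds its last target. There are 200 camera calls.

### The job

Sweep the three small steel gears off the white plate of the counting tray into the blue trough along its near side, so that each lies flat, either face up, on the trough's floor; push them with the fingertips and never pick one up. Leave the bronze bushing standing where it is on the plate, do not disturb the black loupe or the large steel ring gauge on the bench beside the tray, and do not press hard on the tray.

Things in the scene. Friction and masses are not known exactly. Their poses are not given: they have to be found in the camera images.
- tray: fixed counting tray: white plate, top 12 mm above the bench, and a sunken blue trough on its near side. Origin: at bench height under the middle of the straight edge where the plate drops to the trough. x points across the plate, away from robot and trough: plate at x 0 to 105 mm, trough at x -52 to 0; y along the edge, to the robot's left; z up. Turned up to about 17 degrees
- plate (a point): middle of the white plate's top, 12 mm above the bench. The plate is 105 mm deep (tray x) and 240 mm wide (tray y), flat, open at its far side and at the trough; 6 mm thick blue rims, 17 mm above the bench, close both ends of plate and trough (inner faces at tray y = +-120 mm)
- gear_1: loose spur gear of bare grey steel lying flat on the plate, 33 mm across the teeth, 9 mm thick, about 45 g; origin: centre of its underside, z up
- gear_2: loose spur gear of bare grey steel lying flat on the plate, 33 mm across the teeth, 9 mm thick, about 45 g; origin: centre of its underside, z up
- gear_3: loose spur gear of bare grey steel lying flat on the plate, 33 mm across the teeth, 9 mm thick, about 45 g; origin: centre of its underside, z up
- bushing: loose bronze-coloured bushing standing on end on the plate, 22 mm across, 18 mm high; stays there. Gears and bushing stand in any order side by side along the tray's y, one to a lane, lanes about 55 mm apart, so a straight push along the tray's -x takes one part only; origin: centre of its underside
- loupe: loose black pocket loupe, 35 mm across, 16 mm high, on the bench to the left of the tray; leave it alone; origin: centre of its underside
- ring: loose plain steel ring gauge (a smooth thick ring, larger than the gears), 45 mm across, 16 mm high, on the bench to the right of the tray near the trough; leave it alone (farther right stands a fixed, solid stereo microscope, 0.4 m tall, its near corner at about x 0.38, y -0.30 m: keep the arm clear of it on the way in); origin: centre of its underside
- trough (a point): middle of the blue trough's floor, 3 mm above the bench (9 mm below the plate). The trough is 52 mm wide (tray x), 240 mm long (tray y); its near side is a wall 15 mm above the bench
There are look-alikes about, which are no part of the job. What is shaped like the gear_2 but purple is not meant.

How it is judged:
At the end, for the whole second after the job is handed in: All three gears lie at rest, flat (within 0.15 rad, either face up), on the trough's floor, centres 14 to 52 mm past the plate's edge and between the end rims. The bushing stands on the plate within 8 mm of its start; loupe and ring gauge within 15 mm of theirs (x of gear_1 in the frame of tray between -0.052 and -0.014 m and y of gear_1 in the frame of tray between -0.12 and 0.12 m and height (world z) of each of gear_1, gear_2, gear_3 below 0.014 m and angle between the z axis of each of gear_1, gear_2, gear_3 and the z axis of tray, either way round below 0.15 rad and linear speed of each of gear_1, gear_2, gear_3, bushing below 0.01 m/s and x of gear_2 in the frame of tray between -0.052 and -0.014 m and y of gear_2 in the frame of tray between -0.12 and 0.12 m and x of gear_3 in the frame of tray between -0.052 and -0.014 m and y of gear_3 in the frame of tray between -0.12 and 0.12 m and distance of bushing from where it was at the start of the episode below 0.008 m and angle between bushing's own z axis and vertical below 0.1 rad and height (world z) of bushing above 0.01 m and distance of each of loupe, ring from where it was at the start of the episode below 0.015 m); the robot touches nothing.
It fails at once if a gear is picked up (more than 14 mm above the plate's top) (height (world z) of any of gear_1, gear_2, gear_3 above 0.026 m).
It fails at once if the bronze bushing is pushed or picked up (moved over 8 mm) (distance of bushing from where it was at the start of the episode above 0.008 m).
It fails at once if the loupe is disturbed (moved over 15 mm) (distance of loupe from where it was at the start of the episode above 0.015 m).
It fails at once if the steel ring gauge is disturbed (moved over 15 mm) (distance of ring from where it was at the start of the episode above 0.015 m).
It fails at once if the tray is pressed hard by the robot (over 40 N) (contact force between the arm and tray above 40 N).
It also fails if it takes over 51 s, if anything falls off the work surface, if the arm or the gripper's body presses on something with over 40 N, if the wrist force passes 120 N, or if a joint passes its speed limit or range.

## Working session

There is one attempt and no reset: what is moved stays moved. The work goes in short steps, Python scripts to look and compute and a tool call to move; the robot and the scene stay as the last step left them, time stands still between calls to the robot, and variables do not carry over. Pictures are saved under pics/ and viewed, at most 10 in all, crops included, and the job is handed in when it is done.

Besides the shell and the picture viewer there is one more tool, called after "Request:" by a JSON object that holds its "name" and its "arguments", one argument or row to a line. jog_arm: Moves the arm, as the interface text tells. Its arguments: {"type":"object","properties":{"moves":{"type":"array"},"newtons":{"type":"number"}},"required":["moves"]}

```bash
mkdir -p pics
python3 - <<'E'
from bench import ctrl
import cv2,json
s=ctrl.get_state();print({k:s[k] for k in('time','position','tool_rot','grip_width')},ctrl.grasp_offset)
for n in('scene','side'):
    i=ctrl.get_image(n);cv2.imwrite(f'pics/{n}0.png',cv2.cvtColor(i['pixels'],cv2.COLOR_RGB2BGR))
    print(n,{k:v for k,v in i.items() if k!='pixels'})
i=ctrl.get_image('wrist');print({k:v for k,v in i.items() if k!='pixels'})
E
```

```text
{'time': 0.0, 'position': array([0.24983883, 0.59947049, 0.22147693]), 'tool_rot': array([-6.16031256e-01, -3.08035267e+00,  2.94291021e-03]), 'grip_width': 1.0029359998752188} 0.0187
scene {'fx': 416.6542818098981, 'fy': 416.6542818098981, 'cx': 289.1687561806892, 'cy': 205.36369602390704, 'xyz': array([-0.01100334,  0.50654964,  0.54555168]), 'rotation': array([ 0.49257815, -1.02024956, -1.9947794 ])}
side {'fx': 400.01084334591224, 'fy': 400.01084334591224, 'cx': 280.9925155943545, 'cy': 214.07966798941723, 'xyz': array([ 0.33218068, -0.38796996,  0.76515558]), 'rotation': array([ 0.61466342, -0.1440003 , -0.39087763])}
{'fx': 325.19226210127806, 'fy': 325.19226210127806, 'cx': 278.9171687600354, 'cy': 216.29357765476536, 'tool_from_camera': array([[ 4.26977424e-04,  9.55106858e-01,  2.96261214e-01,
         8.22683572e-02],
       [ 9.99999790e-01, -5.52525147e-04,  3.40048641e-04,
        -2.31536765e-06],
       [ 4.88474560e-04,  2.96261006e-01, -9.55106893e-01,
        -1.63205335e-01],
       [ 0.00000000e+00,  0.00000000e+00,  0.00000000e+00,
         1.00000000e+00]])}
```

View pics/scene0.png

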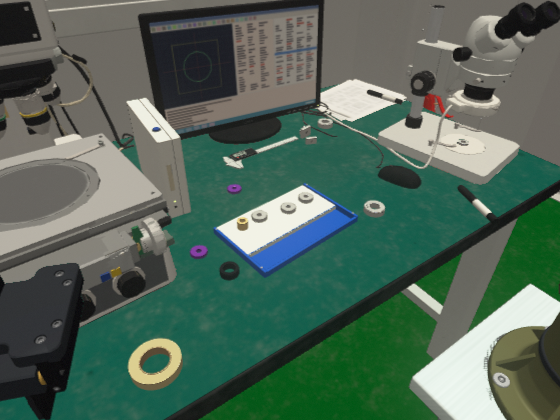

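View pics/side0.png

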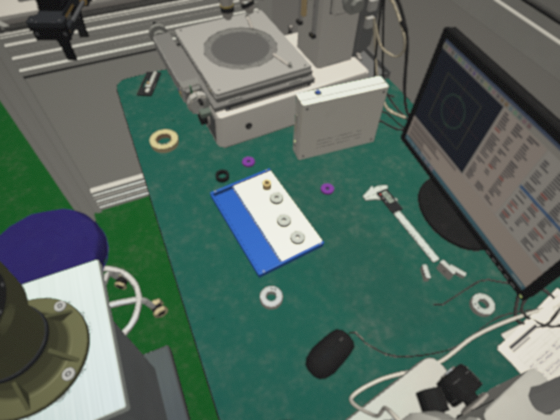

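The gears are grey, on the white plate: scene (259,216), (288,208), (305,197), and side (277,198), (284,220), (297,237). The bushing is at scene (242,223). Things that could be mistaken for gears: purple gears at scene (234,188) and (199,252), the ring gauge at (374,209), and a far ring at (325,122). I'll check my choice in one enlarged crop.

Run:
```python
import cv2,numpy as np
a=cv2.imread('pics/side0.png')[160:280,200:350];b=cv2.imread('pics/scene0.png')[175:280,205:365]
cv2.imwrite('pics/crop_side.png',cv2.resize(a,None,fx=5,fy=5,interpolation=cv2.INTER_CUBIC))
cv2.imwrite('pics/crop_scene.png',cv2.resize(b,None,fx=5,fy=5,interpolation=cv2.INTER_CUBIC))
```

```text
(no output)
```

View pics/crop_side.png

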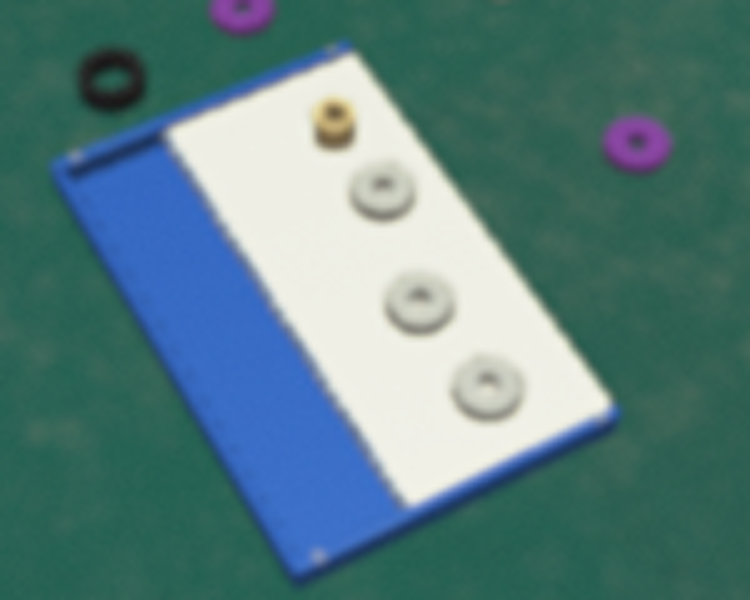

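View pics/crop_scene.png

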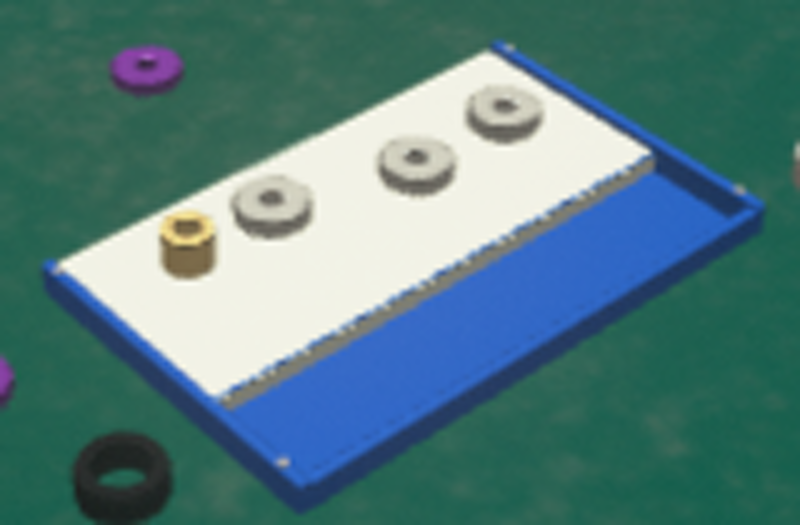

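Both crops show three toothless-looking grey discs on the white plate and the bronze bushing at the left end. Gear top centres in the side crop are (383,184), (420,296) and (488,382), with the bushing top at (334,110).

```bash
cat > h.py <<'E'
import numpy as np
from scipy.spatial.transform import Rotation as R
C={'scene':(416.654,289.169,205.364,[-0.01100334,0.50654964,0.54555168],[0.49257815,-1.02024956,-1.9947794],(205,175)),
'side':(400.011,280.993,214.08,[0.33218068,-0.38796996,0.76515558],[0.61466342,-0.1440003,-0.39087763],(200,160))}
def pt(n,u,v,z,crop=True):
    f,cx,cy,p,r,o=C[n]
    if crop:u,v=(u+.5)/5-.5+o[0],(v+.5)/5-.5+o[1]
    d=R.from_rotvec(r).apply([(u-cx)/f,-(v-cy)/f,-1]);p=np.array(p)
    return p+d*(z-p[2])/d[2]
E
python3 - <<'E'
from h import *
np.set_printoptions(precision=4,suppress=True)
P={'edgeL':((215,398),(165,130),.012),'edgeR':((655,158),(405,507),.012),'farL':((58,265),(352,55),.012),'farR':((492,50),(612,405),.012),
'g1':((270,198),(383,184),.021),'g2':((416,157),(420,296),.021),'g3':((505,105),(488,382),.021),'bush':((188,228),(334,110),.03),'loupe':((123,470),(112,76),.016)}
W={}
for k,(a,b,z) in P.items():
    A=pt('scene',*a,z);B=pt('side',*b,z);W[k]=(A+B)/2;print(k,A[:2],B[:2])
print('ring',pt('scene',374,207,.016,False)[:2],pt('side',271,296,.016,False)[:2])
o=(W['edgeL']+W['edgeR'])/2;y=W['edgeL']-W['edgeR'];L=np.hypot(*y[:2]);y/=L
th=np.arctan2(-y[0],y[1]);print('o',o,'len',L,'yaw',np.degrees(th))
Rz=R.from_euler('z',th)
for k in W: print(k,Rz.inv().apply(W[k]-o)[:2])
E
```

```text
edgeL [0.4863 0.2273] [0.486  0.2324]
edgeR [ 0.5079 -0.0069] [ 0.5106 -0.0059]
farL [0.5876 0.2388] [0.5892 0.2426]
farR [0.614  0.0006] [0.6159 0.0056]
g1 [0.5672 0.1515] [0.5683 0.1537]
g2 [0.5565 0.0854] [0.5583 0.0873]
g3 [0.5657 0.0308] [0.5673 0.0329]
bush [0.5591 0.1948] [0.5614 0.1981]
loupe [0.4693 0.2753] [0.4726 0.2722]
ring [ 0.4556 -0.0697] [ 0.46  -0.074]
o [0.4977 0.1117 0.012 ] len 0.23737082942124044 yaw 5.59321848585408
edgeL [0.     0.1187]
edgeR [-0.     -0.1187]
farL [0.1028 0.1196]
farR [ 0.1061 -0.1195]
g1 [0.0737 0.0339]
g2 [ 0.057  -0.0311]
g3 [ 0.0607 -0.0862]
bush [0.0705 0.0782]
loupe [-0.0109  0.1638]
```

Run:
```python
from h import *
np.set_printoptions(precision=3,suppress=True)
for k,n,u,v in [('proj','side',221,143),('wbox near','side',300,158),('wbox right','side',376,143),('monbase','side',425,200),('wbox sc right','scene',187,212),('wbox sc','scene',170,215),('proj sc','scene',175,300),('purple','scene',234,189)]:
    print(k,pt(n,u,v,0,False)[:2])
from bench import ctrl
s=ctrl.get_state();Rt=R.from_rotvec(s['tool_rot'])
def rel(x,y,z): return (Rt.inv().apply(np.array([x,y,z])-s['position'])/.3).round(3)
o=np.array([.4977,.1117]);c,sn=np.cos(np.radians(5.6)),np.sin(np.radians(5.6))
def tray(x,y): return o+np.array([c*x-sn*y,sn*x+c*y])
print(rel(.45,.3,.22),rel(.47,.15,.2))
for g in(.034,-.031,-.086): print(g,tray(.115,g),tray(-.02,g))
```

```text
proj [0.509 0.396]
wbox near [0.683 0.263]
wbox right [0.899 0.235]
monbase [0.906 0.018]
wbox sc right [0.682 0.26 ]
wbox sc [0.693 0.293]
proj sc [0.471 0.378]
purple [0.703 0.133]
[-1.    -0.665  0.007] [-1.254 -1.101  0.074]
0.034 [0.609 0.157] [0.474 0.144]
-0.031 [0.615 0.092] [0.481 0.079]
-0.086 [0.621 0.037] [0.486 0.024]
```

Request:
{"name": "jog_arm", "arguments": {
  "moves": [-0.11, -0.17, 0, 0, 0, -0.06, -0.77, -0.22, -0.34, 0, 0, 0, -0.12, -0.77, -0.34, -0.52, 0, 0, 0, -0.18, -0.77, -0.475, -0.705, 0, 0, 0, -0.24, -0.77, -0.62, -0.79, 0, 0, 0, -0.3, -0.77, -0.762, -0.874, 0, 0, 0, -0.38, -0.77, -0.762, -0.874, 0, 0, 0, -0.47, -0.77, -0.762, -0.874, 0, 0, 0, -0.47, -0.77]
}}

```text
time: 1.15
position: [0.3602, 0.2697, 0.2225]
tool_rot: [0.15, -3.138, -0.001]
ft_force: [0.2, 0.6, -1.2]
grip_width: 0.179
grip_force: 0.0
```

Request:
{"name": "jog_arm", "arguments": {
  "moves": [-0.1, -0.14, 0.03, 0, 0, 0, -0.77, -0.2, -0.28, 0.06, 0, 0, 0, -0.77, -0.3, -0.42, 0.12, 0, 0, 0, -0.77, -0.405, -0.57, 0.18, 0, 0, 0, -0.77, -0.405, -0.57, 0.25, 0, 0, 0, -0.77, -0.405, -0.57, 0.25, 0, 0, 0, -0.77, -0.405, -0.57, 0.25, 0, 0, 0, -0.77, -0.405, -0.57, 0.25, 0, 0, 0, -0.77]
}}

```text
time: 2.15
position: [0.498, 0.1129, 0.1486]
tool_rot: [-0.155, 3.136, 0.001]
ft_force: [0.0, -0.2, 0.2]
grip_width: 0.112
grip_force: 0.0
```

```bash
cat >> h.py <<'E'
T=np.array([[4.26977424e-04,9.55106858e-01,2.96261214e-01,8.22683572e-02],[9.99999790e-01,-5.52525147e-04,3.40048641e-04,-2.3e-06],[4.88474560e-04,2.96261006e-01,-9.55106893e-01,-1.63205335e-01],[0,0,0,1]])
def wpt(pos,rot,u,v,z):
    a=np.array([u-278.917,v-216.294]);r=np.hypot(*a);t=r/325.192
    d=np.array([a[0]/r*np.sin(t),-a[1]/r*np.sin(t),-np.cos(t)])
    Rt=R.from_rotvec(rot);d=Rt.apply(T[:3,:3]@d);p=Rt.apply(T[:3,3])+pos
    return p+d*(z-p[2])/d[2]
def look(name):
    from bench import ctrl
    import cv2
    s=ctrl.get_state();i=ctrl.get_image('wrist')['pixels']
    cv2.imwrite(f'pics/{name}.png',cv2.cvtColor(i,cv2.COLOR_RGB2BGR))
    print(s['time'],list(s['position'].round(4)),list(s['tool_rot'].round(4)))
E
python3 -c "
from h import *;look('w1')"
```

```text
2.15 [np.float64(0.498), np.float64(0.1129), np.float64(0.1486)] [np.float64(-0.1554), np.float64(3.1361), np.float64(0.0013)]
```

View pics/w1.png

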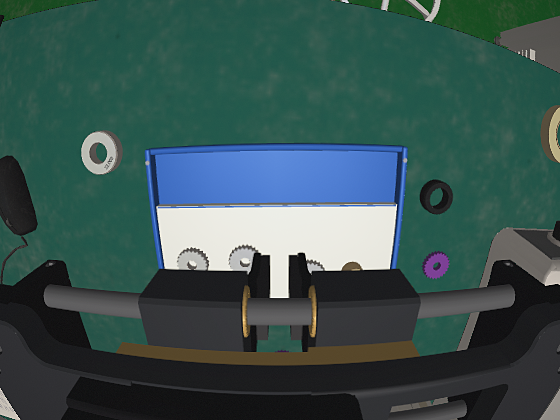

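The wrist view shows the plate edge running from (156,206) to (398,205), gears at (193,262) and (243,259), the third gear half hidden near (316,268), the bushing near (351,268), and the ring and loupe clear of the tray.

Run:
```python
from h import *
np.set_printoptions(precision=4,suppress=True)
pos=np.array([.498,.1129,.1486]);rot=[-.1554,3.1361,.0013]
Rt=R.from_rotvec(rot);print(Rt.as_matrix())
for k,u,v,z in [('eR',156,206,.012),('eL',398,205,.012),('g3',193,262,.021),('g2',243,259,.021),('bush',351,266,.03)]:
    p=wpt(pos,rot,u,v,z);print(k,p[:2],'tool',Rt.inv().apply(p-pos)[:2])
for k,x,y in[('g1',.5678,.1526),('g2',.5574,.0863),('g3',.5665,.0318),('b',.5602,.1964),('eL',.4862,.2298),('eR',.5093,-.0064)]:print(k,Rt.inv().apply([x-pos[0],y-pos[1],0])[:2])
```

```text
[[-0.9951 -0.0989  0.0016]
 [-0.0989  0.9951  0.0009]
 [-0.0017  0.0007 -1.    ]]
eR [ 0.5104 -0.0099] tool [ 0.0001 -0.1235]
eL [0.4853 0.2313] tool [0.0011 0.119 ]
g3 [0.5629 0.0321] tool [-0.0564 -0.0869]
g2 [0.5535 0.0828] tool [-0.0521 -0.0355]
bush [0.547  0.1886] tool [-0.056   0.0704]
g1 [-0.0734  0.0326]
g2 [-0.0565 -0.0323]
g3 [-0.0601 -0.0875]
b [-0.0702  0.0769]
eL [0.0002 0.1175]
eR [ 0.0005 -0.1198]
```

Request:
{"name": "jog_arm", "arguments": {
  "moves": [-0.19, 0.06, 0, 0, 0, 0, -0.77, -0.38, 0.108, 0, 0, 0, 0, -0.77, -0.38, 0.108, 0.1, 0, 0, 0, -0.77, -0.38, 0.108, 0.2, 0, 0, 0, -0.77, -0.38, 0.108, 0.3, 0, 0, 0, -0.77, -0.38, 0.108, 0.38, 0, 0, 0, -0.77, -0.38, 0.108, 0.44, 0, 0, 0, -0.77, -0.38, 0.108, 0.44, 0, 0, 0, -0.77]
}}

```text
time: 3.2
position: [0.6071, 0.1551, 0.0145]
tool_rot: [0.153, -3.136, 0.001]
ft_force: [-0.4, 0.5, -0.2]
grip_width: 0.116
grip_force: 0.0
```

Run:
```python
from h import *
from bench import ctrl
import cv2
look('w2')
a=cv2.imread('pics/w2.png')[150:330,120:440]
i=cv2.cvtColor(ctrl.get_image('side')['pixels'],cv2.COLOR_RGB2BGR)[130:310,180:340]
cv2.imwrite('pics/c2.png',np.hstack([cv2.resize(a,(480,270)),cv2.resize(i,(240,270))]))
```

```text
3.2 [np.float64(0.6071), np.float64(0.1551), np.float64(0.0145)] [np.float64(0.1535), np.float64(-3.1357), np.float64(0.0008)]
```

View pics/c2.png

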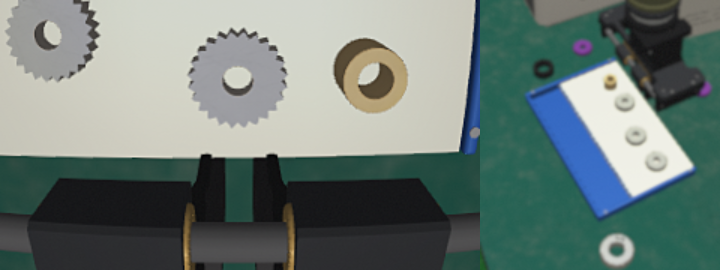

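The gripper is centred on the gear. The fingers and the gear are both at column 237 of the crop, and the bushing is clear to the right at 375.

Request:
{"name": "jog_arm", "arguments": {
  "moves": [0.033, 0, 0, 0, 0, 0, -0.77, 0.066, 0, 0, 0, 0, 0, -0.77, 0.1, 0, 0, 0, 0, 0, -0.77, 0.133, 0, 0, 0, 0, 0, -0.77, 0.166, 0, 0, 0, 0, 0, -0.77, 0.2, 0, 0, 0, 0, 0, -0.77, 0.233, 0, 0, 0, 0, 0, -0.77, 0.266, 0, 0, 0, 0, 0, -0.77]
}}

```text
time: 4.3
position: [0.528, 0.1472, 0.0156]
tool_rot: [-0.153, 3.138, 0.0]
ft_force: [1.8, 0.2, 0.9]
grip_width: 0.115
grip_force: 0.4
```

Request:
{"name": "jog_arm", "arguments": {
  "moves": [0.015, 0, 0, 0, 0, 0, -0.77, 0.03, 0, 0, 0, 0, 0, -0.77, 0.045, 0, 0, 0, 0, 0, -0.77, 0.06, 0, 0, 0, 0, 0, -0.77, 0.075, 0, 0, 0, 0, 0, -0.77, 0.09, 0, 0, 0, 0, 0, -0.77, 0.105, 0, 0, 0, 0, 0, -0.77, 0.115, 0, 0, 0, 0, 0, -0.77]
}}

```text
time: 5.3
position: [0.494, 0.1439, 0.0155]
tool_rot: [0.153, -3.138, -0.0]
ft_force: [0.3, 0.2, -0.8]
grip_width: 0.116
grip_force: 0.1
```

Run:
```python
from h import *
from bench import ctrl
import cv2
look('w3')
a=cv2.imread('pics/w3.png')[100:330,80:480]
i=cv2.cvtColor(ctrl.get_image('side')['pixels'],cv2.COLOR_RGB2BGR)[150:290,190:340]
cv2.imwrite('pics/c3.png',np.hstack([cv2.resize(a,(480,300)),cv2.resize(i,(320,300))]))
```

```text
5.3 [np.float64(0.494), np.float64(0.1439), np.float64(0.0155)] [np.float64(0.153), np.float64(-3.1378), np.float64(-0.0001)]
```

View pics/c3.png

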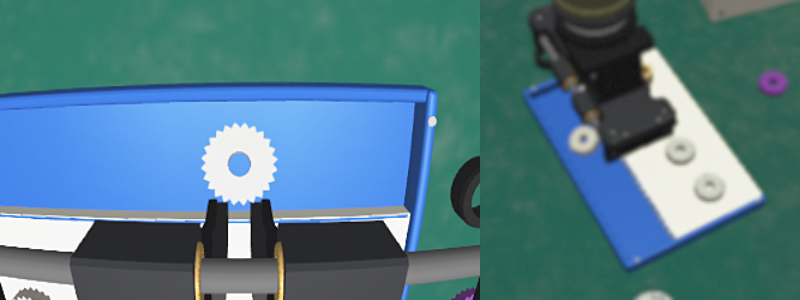

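Request:
{"name": "jog_arm", "arguments": {
  "moves": [-0.03, 0, 0, 0, 0, 0, -0.77, -0.04, 0, -0.06, 0, 0, 0, -0.77, -0.04, 0, -0.17, 0, 0, 0, -0.77, -0.15, -0.11, -0.17, 0, 0, 0, -0.77, -0.3, -0.22, -0.17, 0, 0, 0, -0.77, -0.355, -0.22, -0.17, 0, 0, 0, -0.77, -0.355, -0.22, -0.1, 0, 0, 0, -0.77, -0.355, -0.22, -0.1, 0, 0, 0, -0.77]
}}

```text
time: 6.4
position: [0.6059, 0.0882, 0.0438]
tool_rot: [0.153, -3.134, 0.002]
ft_force: [-0.5, -1.1, -0.4]
grip_width: 0.115
grip_force: 0.0
```

Run:
```python
from h import *
from bench import ctrl
import cv2
print(wpt(np.array([.494,.1439,.0155]),[.153,-3.1378,0],279,225,.012))
look('w4')
a=cv2.imread('pics/w4.png')[60:330,60:480]
i=cv2.cvtColor(ctrl.get_image('scene')['pixels'],cv2.COLOR_RGB2BGR)[175:280,205:365]
cv2.imwrite('pics/c4.png',np.hstack([cv2.resize(a,(400,257)),cv2.resize(i,(400,257))]))
```

```text
[0.46849925 0.14139255 0.012     ]
6.4 [np.float64(0.6059), np.float64(0.0882), np.float64(0.0438)] [np.float64(0.1526), np.float64(-3.1345), np.float64(0.0017)]
```

View pics/c4.png

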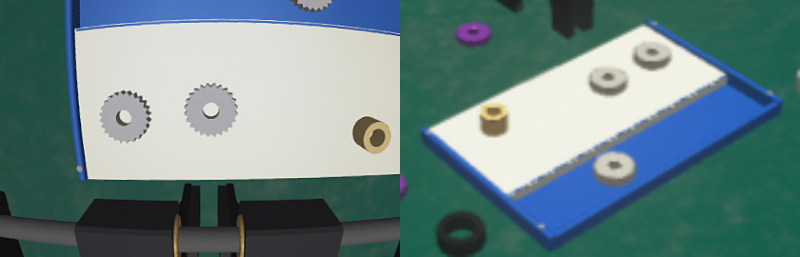

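Gear 1 lies flat in the trough (scene crop at (614,168)), the bushing has not moved, and gear 2 (210,110) is in line with the fingers (213).

Request:
{"name": "jog_arm", "arguments": {
  "moves": [0, 0, 0.05, 0, 0, 0, -0.77, 0, 0, 0.093, 0, 0, 0, -0.77, 0.02, 0, 0.093, 0, 0, 0, -0.77, 0.05, 0, 0.093, 0, 0, 0, -0.77, 0.083, 0, 0.093, 0, 0, 0, -0.77, 0.116, 0, 0.093, 0, 0, 0, -0.77, 0.15, 0, 0.093, 0, 0, 0, -0.77, 0.183, 0, 0.093, 0, 0, 0, -0.77]
}}

```text
time: 7.5
position: [0.5517, 0.0833, 0.018]
tool_rot: [-0.153, 3.137, 0.001]
ft_force: [0.8, -0.1, -0.4]
grip_width: 0.114
grip_force: 0.3
```

Request:
{"name": "jog_arm", "arguments": {
  "moves": [0.03, 0, 0, 0, 0, 0, -0.77, 0.055, 0, 0, 0, 0, 0, -0.77, 0.075, 0, 0, 0, 0, 0, -0.77, 0.095, 0, 0, 0, 0, 0, -0.77, 0.115, 0, 0, 0, 0, 0, -0.77, 0.135, 0, 0, 0, 0, 0, -0.77, 0.155, 0, 0, 0, 0, 0, -0.77, 0.167, 0, 0, 0, 0, 0, -0.77]
}}

```text
time: 8.5
position: [0.5016, 0.0783, 0.0176]
tool_rot: [0.153, -3.137, -0.0]
ft_force: [0.5, -0.2, 0.2]
grip_width: 0.113
grip_force: 0.0
```

Request:
{"name": "jog_arm", "arguments": {
  "moves": [-0.03, 0, 0, 0, 0, 0, -0.77, -0.04, 0, -0.06, 0, 0, 0, -0.77, -0.04, 0, -0.13, 0, 0, 0, -0.77, -0.2, -0.1, -0.13, 0, 0, 0, -0.77, -0.355, -0.178, -0.13, 0, 0, 0, -0.77, -0.355, -0.178, -0.13, 0, 0, 0, -0.77, -0.355, -0.178, -0.09, 0, 0, 0, -0.77, -0.355, -0.178, -0.09, 0, 0, 0, -0.77]
}}

```text
time: 9.5
position: [0.6113, 0.0366, 0.043]
tool_rot: [0.155, -3.134, -0.001]
ft_force: [-0.1, 0.6, 0.5]
grip_width: 0.115
grip_force: 0.0
```

Run:
```python
from h import *
from bench import ctrl
import cv2
look('w5')
a=cv2.imread('pics/w5.png')[60:330,60:480]
i=cv2.cvtColor(ctrl.get_image('scene')['pixels'],cv2.COLOR_RGB2BGR)[175:280,205:365]
cv2.imwrite('pics/c5.png',np.hstack([cv2.resize(a,(400,257)),cv2.resize(i,(400,257))]))
```

```text
9.5 [np.float64(0.6113), np.float64(0.0366), np.float64(0.043)] [np.float64(0.1548), np.float64(-3.1342), np.float64(-0.0009)]
```

View pics/c5.png

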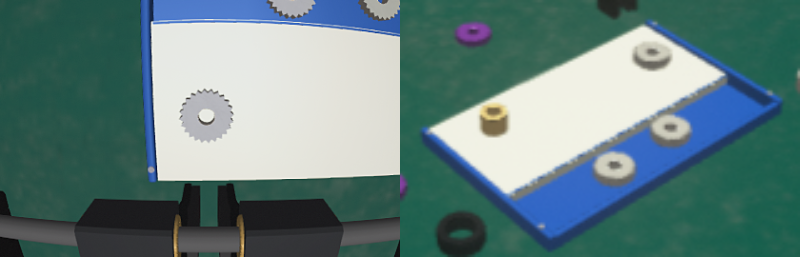

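Gears 1 and 2 are in the trough. Gear 3 is at (206,115) against the fingers at 211, so I'll shift 2.4 mm toward -y and push.

Request:
{"name": "jog_arm", "arguments": {
  "moves": [0, -0.008, 0.05, 0, 0, 0, -0.77, 0, -0.008, 0.093, 0, 0, 0, -0.77, 0.02, -0.008, 0.093, 0, 0, 0, -0.77, 0.05, -0.008, 0.093, 0, 0, 0, -0.77, 0.083, -0.008, 0.093, 0, 0, 0, -0.77, 0.116, -0.008, 0.093, 0, 0, 0, -0.77, 0.15, -0.008, 0.093, 0, 0, 0, -0.77, 0.183, -0.008, 0.093, 0, 0, 0, -0.77]
}}

```text
time: 10.6
position: [0.5585, 0.0278, 0.017]
tool_rot: [-0.153, 3.137, 0.0]
ft_force: [0.8, -0.7, 0.6]
grip_width: 0.117
grip_force: 0.3
```

Request:
{"name": "jog_arm", "arguments": {
  "moves": [0.03, 0, 0, 0, 0, 0, -0.77, 0.055, 0, 0, 0, 0, 0, -0.77, 0.075, 0, 0, 0, 0, 0, -0.77, 0.095, 0, 0, 0, 0, 0, -0.77, 0.115, 0, 0, 0, 0, 0, -0.77, 0.135, 0, 0, 0, 0, 0, -0.77, 0.155, 0, 0, 0, 0, 0, -0.77, 0.167, 0, 0, 0, 0, 0, -0.77]
}}

```text
time: 11.6
position: [0.5084, 0.0229, 0.0166]
tool_rot: [0.153, -3.137, -0.0]
ft_force: [-0.2, -0.1, 0.3]
grip_width: 0.114
grip_force: 0.0
```

Request:
{"name": "jog_arm", "arguments": {
  "moves": [-0.03, 0, 0, 0, 0, 0, -0.77, -0.04, 0, -0.06, 0, 0, 0, -0.77, -0.04, 0, -0.17, 0, 0, 0, -0.77, -0.04, 0, -0.34, 0, 0, 0, -0.77, -0.04, 0, -0.45, 0, 0, 0, -0.77, -0.04, 0, -0.45, 0, 0, 0, -0.77, -0.04, 0, -0.45, 0, 0, 0, -0.77, -0.04, 0, -0.45, 0, 0, 0, -0.77]
}}

```text
time: 12.6
position: [0.5202, 0.024, 0.1503]
tool_rot: [0.153, -3.135, 0.001]
ft_force: [-0.4, 0.5, 0.1]
grip_width: 0.116
grip_force: 0.0
```

Run:
```python
from h import *
from bench import ctrl
import cv2
look('w6')
a=cv2.imread('pics/w6.png')[100:310,60:480]
i=cv2.cvtColor(ctrl.get_image('scene')['pixels'],cv2.COLOR_RGB2BGR)[175:280,205:365]
cv2.imwrite('pics/c6.png',np.vstack([cv2.resize(a,(560,280)),cv2.resize(i,(560,310))]))
```

```text
12.6 [np.float64(0.5202), np.float64(0.024), np.float64(0.1503)] [np.float64(0.1528), np.float64(-3.1353), np.float64(0.001)]
```

View pics/c6.png

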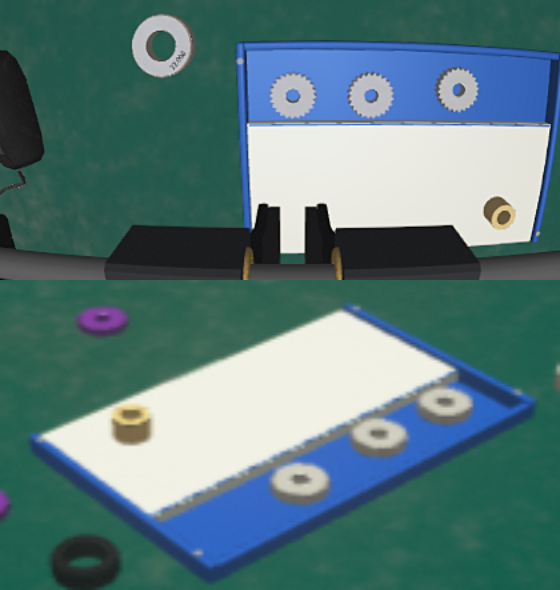

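All three gears lie in the trough with a gap to the plate edge, and the bushing, ring and loupe are where they started. I'll check the centres by number, then hand in.

Run:
```python
from h import *
from bench import ctrl
Rz=R.from_euler('z',np.radians(5.6));ok=True
for u,v in((293,95),(371,95),(459,90)):
    p=wpt(np.array([.5202,.024,.1503]),[.1528,-3.1353,.001],60+u*.75,100+v*.75,.012)
    t=Rz.inv().apply(p-[.4977,.1117,0]);print(t.round(4));ok&=-.037<t[0]<-.018
if ok: print(ctrl.close_job())
```

```text
[-0.0194 -0.0889  0.012 ]
[-0.0199 -0.0335  0.012 ]
[-0.0254  0.0334  0.012 ]
the job is handed in; nothing more can be done
None
```

All three gears were swept into the trough and the job is handed in. In the last pictures they looked flat, with centres measured about 19 to 25 mm past the plate's edge. The bushing, loupe and ring gauge appear unmoved, but the hand-in gave no verdict.

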